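# Roll a glass jar to the label press, press the label on and park the jar on the line

### The arm

A 6-joint arm with a two-finger parallel gripper is mounted at the origin on the work surface. World frame = base frame: x ahead of the robot, y to its left, z up, the work surface at z = 0. Lengths are in mm, angles in rad, forces in N, time in s.
With the tool pointing down it reaches from about 275 to 750 mm from the base axis. Payload 10.2 kg.
Tool frame: the origin (TCP) lies on the centre line of the jaws, within the pads' length; the fingertips stand 17 mm ahead of it and the grasp point (between the pads) lies 2 mm behind it; z points along the fingers, y is the line along which they close (so a half turn about z gives the same grasp; the last joint's range is limited). The gripper opens to 85 mm and grips with 20 to 120 N. Pads are 22 mm wide; open, the fingers measure 114 mm over their backs; the gripper's body (76 mm by 85 mm) begins 54 mm behind the grasp point. The pads swing forward as they close: fully open they stand 13 mm farther back than shut.
Start: joints at [0.932, 0.313, 1.498, -0, 1.331, -0.223], TCP at [212.072, 480.267, 248.294] pointing down, gripper open.
Joint ranges: [-2.94, 2.94], [-0.97, 2.17], [0.19, 2.56], [-1.23, 4.37], [0.02, 3.11], [-2.88, 2.88]. Speed limits (rad/s): [2.39, 2.39, 3.01, 3.14, 3.14, 3.14].

### API

Orientations are given as a unit quaternion [w, x, y, z].
In Python, from rig import ctrl gives the robot as it stands. The module is installed in compiled form; this text tells all that it offers.
- The arm moves only by the shell command python3 -m jog 'ROWS' [FORCE]. ROWS is JSON, a list of rows, each an object with "delta_pos": the shift along the world's x, y, z in mm, a list of three; "angular": the turn, a rotation vector about the world's x, y, z in rad, a list of three; "fingers": the opening, from 0 (shut) to 1 (fully open). In form: [{"delta_pos": [tx, ty, tz], "angular": [rx, ry, rz], "fingers": fingers}, ...]. A call has 1 to 10 rows; each row is the pose to reach, as a shift and turn from the pose commanded when the call began; what a row does not reach only later rows make up. A row lasts 1/8 s, in which the tool goes at most 62.5 mm and 10.7 degrees, less where a joint would pass 70% of its speed; a pose out of reach is approached as far as the arm can. A call with a gripper value outside its range is refused whole. The fingers move at their own pace and stop on an object; FORCE is the grip in N (left out, the last holds). Time passes only in rows, so rows that repeat a pose let the fingers close. It gives the time, the measured TCP pose, the force, the opening and the grip force at its end, in the units of the state.
- ctrl.sense(): the state, without advancing time (a new reading comes with each control period).
- ctrl.capture(name): name is "scene" or "top" or "wrist"; returns a dict with "pixels" (480x640x3 uint8, blue, green, red), "fx", "fy", "cx", "cy" (pixels), "R" (3x3) and "t" (3): a world point X has camera coordinates R X + t. Camera axes: x right, y down, z forward; pixel columns grow to the right and rows downward; lengths in mm; the calibration is good to about 2 mm. The wrist camera is an equidistant fisheye: a pixel r from the principal point sees the ray r / f radians off the axis. A picture is of the moment at which its call begins. There is no depth.
- ctrl.finish_job(): hands the job in; it is judged then, once.
The state is a dict: "time_s": time; "joints": joint angles; "dq": joint speeds; "tau": joint torques, N m; "eef_pos": TCP position; "ee_rot": TCP orientation; "force": force on the tool from outside, world axes, zero at the start; "wrist_torque": the same for the moment, N m; "grip_width": opening from 0.0 (shut) to 1.0 (fully open); "grip_force": force on a finger pad.
Only numpy, scipy, OpenCV 4.12 (cv2) and the standard library are available. Lean on these libraries where they do the work, as an engineer would, in place of code of your own. Each camera call takes 0.05 s, during which the arm holds its last target. There are 200 camera calls.

### The job

Roll the big lying glass jar along the bench, without gripping or lifting it, up to the sprung rubber pad of the label press; press it squarely into the pad with a steady push of about 12 newtons for a second so that the label sticks. Then let the pad ease it back under control and leave the jar lying at rest on the line marked on the bench, square to the press. It is glass: never push it or press it into the pad with more than 25 newtons, and leave the rack, the beaker and the small jar where they stand.

Things in the scene. Friction and masses are not known exactly. Their poses are not given: they have to be found in the camera images.
- jar: Closed amber glass jar with a black screw lid, lying on its side. Glass: plain cylinder 90 mm across, 130 mm long, paper band round its middle; lid 84 mm across, 22 mm long, at the +y end. About 0.55 kg; too thick to grasp. Origin on the axis at mid length of the glass, 45 mm above the bench; y runs along the axis, x and z turn as it rolls.
- jar_center (a point): Same point as the jar's origin. How it moves: smooth glass, friction about 0.28 with everything, mass and friction vary from run to run. It rolls with some resistance: let go at 0.05 m/s it runs on 3 to 5 mm, at 0.1 m/s nearly 20 mm. The pad's springs push it back, and fling it off the line if let go fast.
- press: Label press fixed to the bench: white and grey housing, 150 mm wide, 140 mm high with a roll of labels on top, standing 90 to 200 mm beyond the line along x. Origin on the bench at the middle of the marked line in front of it; x points from the line to the press (the way to roll), y along the line.
- mark (a point): Middle of the marked line, on the bench (z = 0), axes as the press: thin black line 220 mm long, 4 mm wide, with a short cross-bar at each end, fixed 40 to 50 mm in front of the relaxed pad.
- pad_nominal (a point): Nominal middle of the face of the press's dark rubber pad (120 mm wide, 50 mm high, facing the line), 45 mm beyond the line, 45 mm above the bench. The real relaxed face is up to 5 mm nearer or farther, differing by run, unreported. It gives up to 10 mm on stiff springs (a few N per mm, not stated closer): feel for it. It pushes back when eased.
- rack: Bystander: blue tube rack 75 x 160 mm, 113 mm high with its capped tubes, 0.9 kg, loose. Origin at the centre of its underside.
- beaker: Bystander: glass beaker 68 mm in diameter, 90 mm high, loose. Origin at the centre of its underside.
- flask: Bystander: small clear jar with a white lid, 48 mm in diameter, 75 mm high, loose. Origin at the centre of its underside.
Not all that is in view belongs to the job. Of the things that look like the jar, take the one that is nearest to the robot's base at the start.

How it is judged (in metres and radians):
On the way:
1. the jar is pressed squarely into the pad of the press with 6 to 18 N for 0.6 s (contact force between jar and press between 6 and 18 N and angle between the y axis of jar and the y axis of press, either way round below 0.1 rad), for 0.6 s.
At the end, for the whole second after the job is handed in: The jar lies at rest on the bench with its axis over the line (within 8 mm across the line, its middle within 35 mm of the line's middle along it), square to the press within 0.1 rad, the pad relaxed (less than 3 N on the jar) (x of jar in the frame of press between -0.008 and 0.008 m and y of jar in the frame of press between -0.035 and 0.035 m and angle between the y axis of jar and the y axis of press, either way round below 0.1 rad and height (world z) of jar below 0.05 m and linear speed of jar below 0.01 m/s and contact force between jar and press below 3 N); the robot touches nothing.
It fails at once if the jar is pushed by the fingers with more than 25 N (contact force between the fingers and jar above 25 N).
It fails at once if the jar is pressed into the press with more than 25 N (contact force between jar and press above 25 N).
It fails at once if the jar is lifted off the bench or stood up (height (world z) of jar above 0.056 m or angle between jar's own y axis and vertical below 1.2 rad).
It fails at once if a bystander is moved by more than 20 mm (distance of any of rack, beaker, flask from where it was at the start of the episode above 0.02 m).
It also fails if it takes over 72 s, if anything falls off the work surface, if the arm or the gripper's body presses on something with over 40 N, if the wrist force passes 120 N, or if a joint passes its speed limit or range.

## Working session

There is one attempt and no reset: what is moved stays moved. The work goes in short steps, Python scripts to look and compute and a shell command to move; the robot and the scene stay as the last step left them, time stands still between calls to the robot, and variables do not carry over. Pictures are saved under pics/ and viewed, at most 12 in all, crops included, and the job is handed in when it is done.

```bash
mkdir -p pics; cat > h.py <<'E'
import numpy as np,cv2
from rig import ctrl
def cap(n,f):
    c=ctrl.capture(n); cv2.imwrite('pics/'+f,c['pixels']); return c
def ray(c,u,v,z):
    R=np.array(c['R']);t=np.array(c['t']);o=-R.T@t
    d=R.T@np.array([(u-c['cx'])/c['fx'],(v-c['cy'])/c['fy'],1]); return o+d*(z-o[2])/d[2]
def proj(c,X):
    p=np.array(c['R'])@np.array(X)+np.array(c['t']); return np.array([c['fx']*p[0]/p[2]+c['cx'],c['fy']*p[1]/p[2]+c['cy']])
E
python3 - <<'E'
from h import *
import pickle
for n in('top','scene'):
    c=cap(n,n+'0.png'); pickle.dump(c,open(n+'.pkl','wb')); print(n,-np.array(c['R']).T@np.array(c['t']))
s=ctrl.sense(); print(s)
E
```

```text
top [ 323.97541111 -160.0191734  1237.83225161]
scene [1228.4803002   247.5438218   806.86247906]
{'time_s': 0.1, 'joints': array([ 9.31576171e-01,  3.13347671e-01,  1.49834292e+00, -1.34502566e-05,
        1.33098910e+00, -2.23420176e-01]), 'dq': array([-0.0010058 , -0.00172421, -0.0007649 ,  0.00042788,  0.00192014,
       -0.00062552]), 'tau': array([ 5.27161726e-03, -4.12900865e+01, -2.60144752e+01, -6.15519454e-06,
        2.99236846e-03,  6.65042379e-06]), 'eef_pos': array([211.95777565, 480.08800404, 247.82287055]), 'ee_rot': array([-2.21295696e-04,  2.06403970e-01,  9.78466712e-01, -4.96471515e-04]), 'force': array([ 0.42724549,  1.39366706, -0.22926556]), 'wrist_torque': array([ 0.01665994, -0.02054225, -0.02149855]), 'grip_force': 0.0, 'grip_width': 1.0035988885972988}
```

View pics/top0.png

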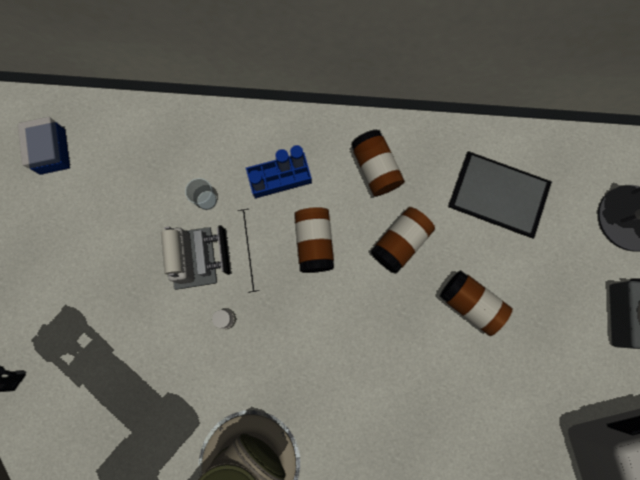

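View pics/scene0.png

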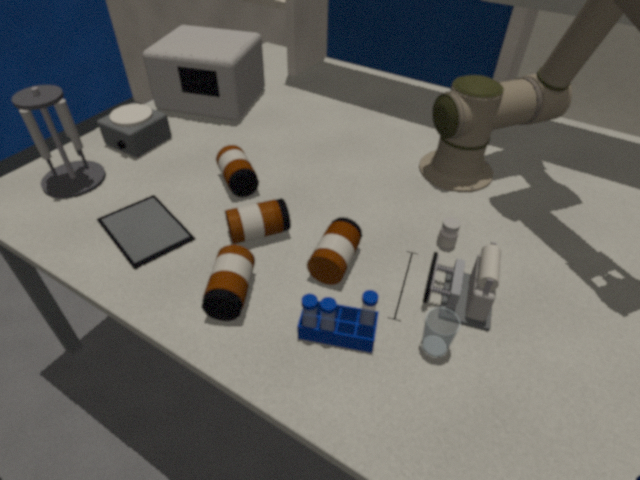

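Top view: the line runs from (244,210) to (253,291). The press is to its left, with the pad at about (225,250). Jars are at (314,240), (403,240), (377,163) and (476,303). The rack is at (279,173), the beaker at (203,194) and the small jar at (223,318).

```bash
python3 - <<'E'
from h import *
import pickle
c=pickle.load(open('top.pkl','rb'));s=pickle.load(open('scene.pkl','rb'))
a=ray(c,244,210,0);b=ray(c,253.5,291.5,0)
print('line',a,b,np.linalg.norm(a-b),(a+b)/2)
a2=ray(s,411,253,0)if 0 else None
for u,v in((411,253),(396,319)):
    p=proj(s,[0,0,0])
R=np.array(s['R']);print('scene line',ray(s,411,253,0),ray(s,396,319,0))
for n,(u,v) in dict(A=(314,240),B=(403,240),C=(377,163),D=(476,303)).items():
    p=ray(c,u,v,45);print(n,p,np.hypot(*p[:2]))
for n,uv in dict(lidend=(317,271),glassend=(312,208),padT=(222,227),padB=(228,272)).items(): print(n,ray(c,*uv,45))
for n,uv,z in(('rack',(279,173),60),('beakrim',(207,197),0),('beaktop',(199,190),90),('flask',(224,318),75)): print(n,ray(c,*uv,z))
# segmentation of jar A: amber+white+black box -> minAreaRect on amber
im=c['pixels'];hsv=cv2.cvtColor(im,cv2.COLOR_BGR2HSV)
m=cv2.inRange(hsv,(3,130,40),(20,255,255));m[:, :285]=0;m[:,345:]=0;m[:200]=0;m[285:]=0
pts=cv2.findNonZero(m);print(cv2.minAreaRect(pts),cv2.boundingRect(pts))
g=cv2.resize(im[180:330,150:350],None,fx=4,fy=4,interpolation=cv2.INTER_CUBIC);cv2.imwrite('pics/crop.png',g)
E
```

```text
line [625.8034932   79.56754322   0.        ] [411.79825509  31.30846362   0.        ] 219.37907991565038 [518.80087415  55.43800342   0.        ]
scene line [4.16826626e+02 3.26515258e+01 1.13686838e-13] [6.24901924e+02 8.72817959e+01 1.13686838e-13]
A [ 550.11226037 -115.24933237   45.        ] 562.0550752597803
B [ 567.32535913 -341.05926577   45.        ] 661.9512715268323
C [ 768.27724923 -263.88037626   45.        ] 812.3316962080603
D [ 422.133069   -528.47352027   45.        ] 676.3731141666512
lidend [ 471.69796823 -129.14020924   45.        ]
glassend [ 633.46850445 -103.34106945   45.        ]
padT [565.96704395 122.00598045  45.        ]
padB [452.24681456  93.27026737  45.        ]
rack [716.16213709 -11.40467651  60.        ]
beakrim [654.0703727  182.63262849   0.        ]
beaktop [646.57355994 179.91701825  90.        ]
flask [338.09706311  83.56750855  75.        ]
((313.27227783203125, 233.7227783203125), (52.04044723510742, 33.2342414855957), 84.2894058227539) (296, 208, 37, 54)
```

View pics/crop.png

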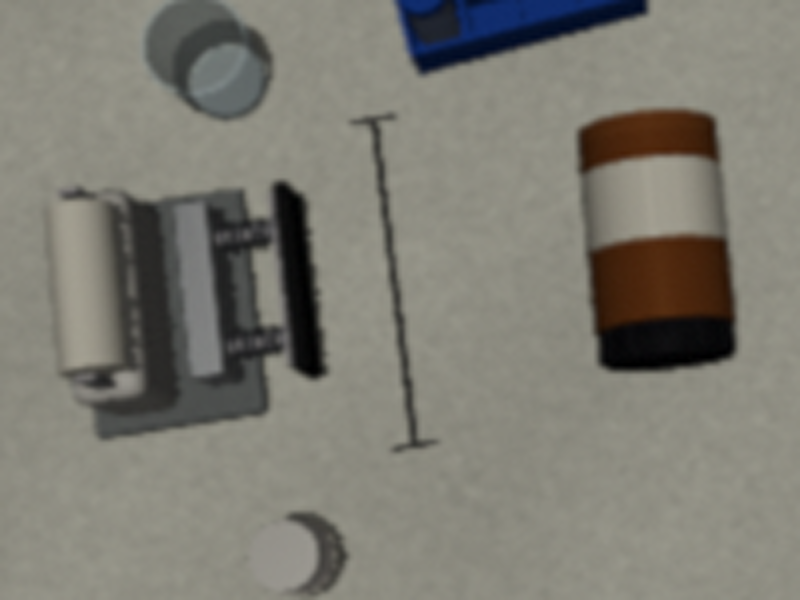

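```bash
python3 -m jog '[{"delta_pos":[26,-48,0],"angular":[0,0,-0.066],"fingers":1},{"delta_pos":[52,-97,0],"angular":[0,0,-0.132],"fingers":1},{"delta_pos":[78,-145,0],"angular":[0,0,-0.198],"fingers":1},{"delta_pos":[104,-194,0],"angular":[0,0,-0.264],"fingers":1},{"delta_pos":[130,-242,0],"angular":[0,0,-0.33],"fingers":1},{"delta_pos":[156,-291,0],"angular":[0,0,-0.396],"fingers":1},{"delta_pos":[182,-339,0],"angular":[0,0,-0.462],"fingers":1},{"delta_pos":[208,-388,0],"angular":[0,0,-0.528],"fingers":1},{"delta_pos":[234,-436,0],"angular":[0,0,-0.594],"fingers":1},{"delta_pos":[260,-485,0],"angular":[0,0,-0.66],"fingers":1}]'
python3 -m jog '[{"delta_pos":[26,-48,0],"angular":[0,0,-0.066],"fingers":1},{"delta_pos":[52,-97,0],"angular":[0,0,-0.132],"fingers":1},{"delta_pos":[78,-145,0],"angular":[0,0,-0.198],"fingers":1},{"delta_pos":[106,-195,0],"angular":[0,0,-0.26],"fingers":1},{"delta_pos":[106,-195,-50],"angular":[0,0,-0.26],"fingers":1},{"delta_pos":[106,-195,-90],"angular":[0,0,-0.26],"fingers":1},{"delta_pos":[106,-195,-90],"angular":[0,0,-0.26],"fingers":1},{"delta_pos":[106,-195,-90],"angular":[0,0,-0.26],"fingers":1}]'
python3 - <<'E'
from h import *
import pickle
c=cap('top','top1.png');w=cap('wrist','w1.png');pickle.dump(c,open('top.pkl','wb'));print(ctrl.sense())
E
```

```text
time_s: 1.35
eef_pos: [472.6, -6.5, 248.2]
ee_rot: [-0.0, 0.513, 0.858, 0.0]
force: [0.1, 0.7, 0.6]
grip_width: 0.998
grip_force: 0.0
time_s: 2.35
eef_pos: [578.7, -200.0, 160.2]
ee_rot: [0.001, 0.619, 0.785, 0.0]
force: [-0.0, -0.5, 0.4]
grip_width: 1.0
grip_force: 0.0
{'time_s': 2.45, 'joints': array([-5.23782350e-01,  5.76515267e-01,  1.33758076e+00, -2.34430712e-06,
        1.22403657e+00, -7.59008557e-01]), 'dq': array([-0.00130862,  0.00061542,  0.0087245 , -0.00135898, -0.00484144,
       -0.00017029]), 'tau': array([-6.45770319e-02, -5.11864150e+01, -2.46606857e+01, -1.56658774e-03,
        5.99838459e-03,  9.68303624e-06]), 'eef_pos': array([ 578.81057082, -200.01282442,  160.43956916]), 'ee_rot': array([1.71227809e-03, 6.19247109e-01, 7.85194259e-01, 2.47176707e-04]), 'force': array([0.87073783, 0.98648123, 0.18256393]), 'wrist_torque': array([0.01759447, 0.01124863, 0.04975163]), 'grip_force': 0.0, 'grip_width': 0.9992035366833071}
```

View pics/w1.png

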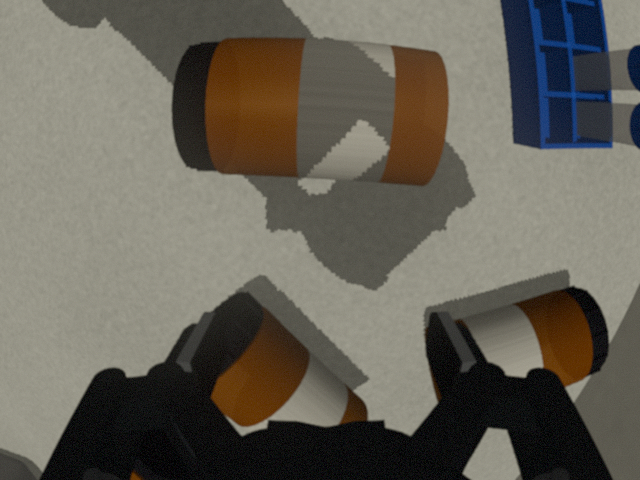

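Wrist view: the target jar spans columns 175–447 and rows 38–185. The fingers are at (200,340) and (440,340). Neighbouring jars B (lid at 250,293) and C (end at 430,330) lie behind the landing spot, so I'll compute the clearances.

```bash
cat >> h.py <<'E'
def fray(c,u,v,z):
    R=np.array(c['R']);t=np.array(c['t']);o=-R.T@t
    a,b=(u-c['cx'])/c['fx'],(v-c['cy'])/c['fy'];r=np.hypot(a,b)
    d=R.T@np.array([a/r*np.sin(r),b/r*np.sin(r),np.cos(r)]); return o+d*(z-o[2])/d[2]
def fproj(c,X):
    p=np.array(c['R'])@np.array(X)+np.array(c['t']);r=np.hypot(p[0],p[1]);th=np.arctan2(r,p[2])
    return np.array([c['fx']*th*p[0]/r+c['cx'],c['fy']*th*p[1]/r+c['cy']])
def fit(c,pts_mask_fn=None):pass
E
python3 - <<'E'
from h import *
import pickle
w=ctrl.capture('wrist');pickle.dump(w,open('w1.pkl','wb'))
print('cam',-np.array(w['R']).T@np.array(w['t']))
for n,uv,z in(('Blid',(250,293),80),('Blid45',(250,293),45),('Cend',(430,312),70),('Btip',(265,277),0)):print(n,fray(w,*uv,z))
f=np.array([.972,.234,0])
for s in(-57,-42,42,57):print(s,fproj(w,np.array([578.8,-200,45])+s*f))
# jar fit: model ends' top/side outline; fit (x,y,yaw) to outline pixels from the wrist view
from scipy.optimize import least_squares
# tangent lines of cylinder r=45: contour corners (glass): upper line pts, lower line pts ; end points
up=[(220,38),(300,37)]; 
obs_far=[(225,38),(300,38)]; obs_near=[(230,173),(300,178),(420,185)]
cam=-np.array(w['R']).T@np.array(w['t'])
def dirs(u,v):
    return fray(w,u,v,0)-cam
def res(p):
    x,y,a=p;ax=np.array([np.cos(a),np.sin(a),0]);ctr=np.array([x,y,45.])
    out=[]
    for uv in obs_far+obs_near+[(345,44),(395,46)]:
        d=dirs(*uv);d/=np.linalg.norm(d);n=np.cross(d,ax);out.append(abs((ctr-cam)@n)/np.linalg.norm(n)-45)
    # top seam points (z=90): band edges at mid length symmetric; glass end right top
    return out+[0]
def along(a,uv,z):
    p=fray(w,*uv,z);return p
r=least_squares(res,[557,-113,.19]);print(r.x,np.abs(r.fun).max())
a=r.x[2];ax=np.array([np.cos(a),np.sin(a),0])
# ends: far end face rim right extreme (447,110), glass/lid seam left (207,110) at top generator z~88
for uv in((207,110),(395,110),(300,110)):
    d=dirs(*uv);d/=np.linalg.norm(d);o=cam-np.array([r.x[0],r.x[1],45])
    dp=d-(d@ax)*ax;op=o-(o@ax)*ax
    A=dp@dp;B=op@dp;C=op@op-45**2;t=(-B-np.sqrt(B*B-A*C))/A
    print(uv,'axial s',(o+t*d)@ax)
E
```

```text
cam [ 559.16744847 -118.26978351  285.91379691]
Blid [ 538.17683865 -232.84883295   80.        ]
Blid45 [ 534.60897989 -252.3242969    45.        ]
Cend [ 659.20707669 -224.96949434   70.        ]
Btip [ 540.38785494 -258.7974832     0.        ]
-57 [243.15693644 241.10109119]
-42 [264.2019756 241.0796618]
42 [385.4374624  240.96087608]
57 [406.48509249 240.94106325]
[ 2.28670002e+02 -1.70494147e+02  1.70098022e-01] 2.035238519863391
(207, 110) axial s 271.4899875272599
(395, 110) axial s 370.8938863175754
(300, 110) axial s 321.5527110630443
```

```bash
python3 -m jog '[{"delta_pos":[0,0,-30],"angular":[0,0,0],"fingers":1},{"delta_pos":[0,0,-60],"angular":[0,0,0],"fingers":1},{"delta_pos":[0,0,-90],"angular":[0,0,0],"fingers":1},{"delta_pos":[0,0,-110],"angular":[0,0,0],"fingers":1},{"delta_pos":[0,0,-117],"angular":[0,0,0],"fingers":1},{"delta_pos":[-1.2,5,-117],"angular":[0,0,0],"fingers":1},{"delta_pos":[-2.3,10,-117],"angular":[0,0,0],"fingers":1},{"delta_pos":[-3.5,15,-117],"angular":[0,0,0],"fingers":1},{"delta_pos":[-4.7,20,-117],"angular":[0,0,0],"fingers":1},{"delta_pos":[-4.7,20,-117],"angular":[0,0,0],"fingers":1}]'
python3 - <<'E'
from h import *
c=cap('wrist','w2.png');print(ctrl.sense()['force'])
E
```

```text
time_s: 3.75
eef_pos: [573.4, -179.3, 41.5]
ee_rot: [0.0, 0.619, 0.785, 0.0]
force: [0.6, -0.1, -0.7]
grip_width: 0.999
grip_force: 0.0
[ 0.49763695  0.68865968 -0.19243295]
```

View pics/w2.png

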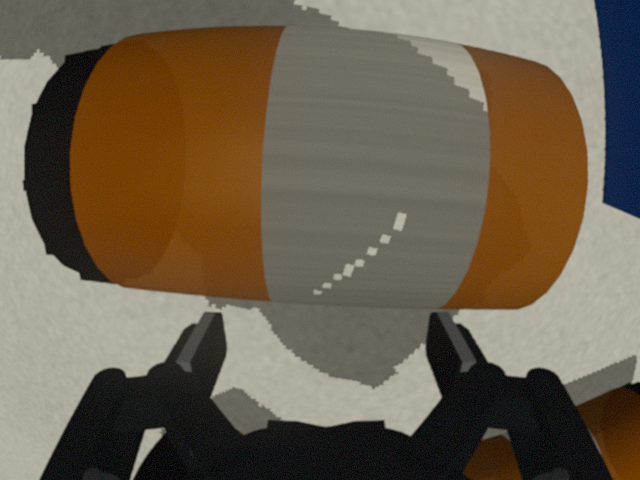

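The fingers (tips at 215,315 and 440,315) are just behind the jar and centred on it. Next I roll it gently.

```bash
python3 -m jog '[{"delta_pos":[-0.5,2,0],"angular":[0,0,0],"fingers":1},{"delta_pos":[-0.9,4,0],"angular":[0,0,0],"fingers":1},{"delta_pos":[-1.4,6,0],"angular":[0,0,0],"fingers":1},{"delta_pos":[-1.9,8,0],"angular":[0,0,0],"fingers":1},{"delta_pos":[-2.3,10,0],"angular":[0,0,0],"fingers":1},{"delta_pos":[-2.8,12,0],"angular":[0,0,0],"fingers":1},{"delta_pos":[-3.3,14,0],"angular":[0,0,0],"fingers":1},{"delta_pos":[-3.7,16,0],"angular":[0,0,0],"fingers":1},{"delta_pos":[-4.2,18,0],"angular":[0,0,0],"fingers":1},{"delta_pos":[-4.7,20,0],"angular":[0,0,0],"fingers":1}]'
python3 -m jog '[{"delta_pos":[-0.5,2,0],"angular":[0,0,0],"fingers":1},{"delta_pos":[-0.9,4,0],"angular":[0,0,0],"fingers":1},{"delta_pos":[-1.4,6,0],"angular":[0,0,0],"fingers":1},{"delta_pos":[-1.9,8,0],"angular":[0,0,0],"fingers":1},{"delta_pos":[-2.3,10,0],"angular":[0,0,0],"fingers":1},{"delta_pos":[-2.8,12,0],"angular":[0,0,0],"fingers":1},{"delta_pos":[-3.3,14,0],"angular":[0,0,0],"fingers":1},{"delta_pos":[-3.7,16,0],"angular":[0,0,0],"fingers":1},{"delta_pos":[-4.2,18,0],"angular":[0,0,0],"fingers":1},{"delta_pos":[-4.7,20,0],"angular":[0,0,0],"fingers":1}]'
python3 - <<'E'
from h import *
c=cap('wrist','w3.png');c=cap('top','t3.png');print(ctrl.sense()['force'],ctrl.sense()['eef_pos'])
E
```

```text
time_s: 5.05
eef_pos: [568.6, -159.6, 41.3]
ee_rot: [-0.0, 0.619, 0.785, -0.0]
force: [0.4, 0.3, 0.5]
grip_width: 1.002
grip_force: 0.0
time_s: 6.3
eef_pos: [564.0, -139.6, 41.3]
ee_rot: [0.0, 0.619, 0.785, 0.0]
force: [0.2, -0.5, -0.4]
grip_width: 1.003
grip_force: 0.0
[ 0.48742749 -0.11612494 -0.22502648] [ 563.90181004 -139.52285157   41.27709979]
```

View pics/w3.png

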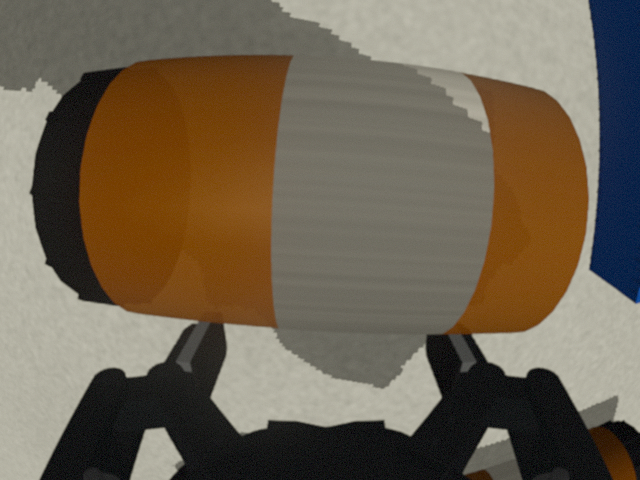

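The jar is rolling on the fingers and still about 0.05 rad skewed. I'll keep rolling.

```bash
python3 -m jog '[{"delta_pos":[-0.7,3,0],"angular":[0,0,0],"fingers":1},{"delta_pos":[-1.4,6,0],"angular":[0,0,0],"fingers":1},{"delta_pos":[-2.1,9,0],"angular":[0,0,0],"fingers":1},{"delta_pos":[-2.8,12,0],"angular":[0,0,0],"fingers":1},{"delta_pos":[-3.5,15,0],"angular":[0,0,0],"fingers":1},{"delta_pos":[-4.2,18,0],"angular":[0,0,0],"fingers":1},{"delta_pos":[-4.9,21,0],"angular":[0,0,0],"fingers":1},{"delta_pos":[-5.6,24,0],"angular":[0,0,0],"fingers":1},{"delta_pos":[-6.3,27,0],"angular":[0,0,0],"fingers":1},{"delta_pos":[-7,30,0],"angular":[0,0,0],"fingers":1}]'
python3 -m jog '[{"delta_pos":[-0.7,3,0],"angular":[0,0,0],"fingers":1},{"delta_pos":[-1.4,6,0],"angular":[0,0,0],"fingers":1},{"delta_pos":[-2.1,9,0],"angular":[0,0,0],"fingers":1},{"delta_pos":[-2.8,12,0],"angular":[0,0,0],"fingers":1},{"delta_pos":[-3.5,15,0],"angular":[0,0,0],"fingers":1},{"delta_pos":[-4.2,18,0],"angular":[0,0,0],"fingers":1},{"delta_pos":[-4.9,21,0],"angular":[0,0,0],"fingers":1},{"delta_pos":[-5.6,24,0],"angular":[0,0,0],"fingers":1},{"delta_pos":[-6.3,27,0],"angular":[0,0,0],"fingers":1},{"delta_pos":[-7,30,0],"angular":[0,0,0],"fingers":1}]'
python3 -m jog '[{"delta_pos":[-0.7,3,0],"angular":[0,0,0],"fingers":1},{"delta_pos":[-1.4,6,0],"angular":[0,0,0],"fingers":1},{"delta_pos":[-2.1,9,0],"angular":[0,0,0],"fingers":1},{"delta_pos":[-2.8,12,0],"angular":[0,0,0],"fingers":1},{"delta_pos":[-3.5,15,0],"angular":[0,0,0],"fingers":1},{"delta_pos":[-4.2,18,0],"angular":[0,0,0],"fingers":1},{"delta_pos":[-4.9,21,0],"angular":[0,0,0],"fingers":1},{"delta_pos":[-5.6,24,0],"angular":[0,0,0],"fingers":1},{"delta_pos":[-6.3,27,0],"angular":[0,0,0],"fingers":1},{"delta_pos":[-7,30,0],"angular":[0,0,0],"fingers":1}]'
python3 - <<'E'
from h import *
import pickle
c=cap('wrist','w4.png');pickle.dump(c,open('w4.pkl','wb'));s=cap('scene','s4.png');pickle.dump(s,open('s4.pkl','wb'));print(ctrl.sense()['force'],ctrl.sense()['eef_pos'])
E
```

```text
time_s: 7.65
eef_pos: [556.9, -109.5, 41.3]
ee_rot: [-0.0, 0.619, 0.785, -0.0]
force: [-0.1, 0.3, 0.2]
grip_width: 1.0
grip_force: 0.0
time_s: 8.9
eef_pos: [549.9, -79.5, 41.3]
ee_rot: [0.0, 0.619, 0.785, 0.0]
force: [-0.2, -0.9, -0.1]
grip_width: 1.0
grip_force: 0.0
time_s: 10.15
eef_pos: [542.9, -49.5, 41.3]
ee_rot: [-0.0, 0.619, 0.785, -0.0]
force: [-0.5, -0.5, 0.4]
grip_width: 1.0
grip_force: 0.0
[-0.74445305  0.47850243  0.57791262] [542.86635089 -49.42542543  41.28027957]
```

View pics/w4.png

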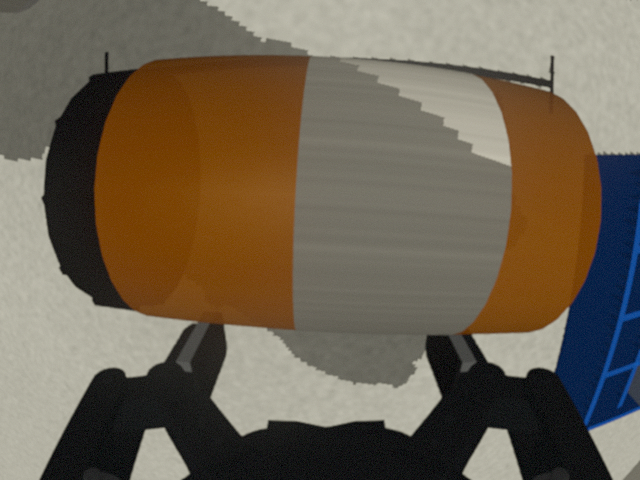

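Line cross-bars show at (106,~76) and (552,85), beyond the jar, whose glass spans columns 95–600. I'll fit the jar and line poses from this.

```bash
python3 - <<'E'
from h import *
import pickle
from scipy.optimize import least_squares
def an(f,far,near,seam,end,lend=None):
    w=pickle.load(open(f,'rb'));cam=-np.array(w['R']).T@np.array(w['t'])
    def dr(uv):
        d=fray(w,*uv,0)-cam;return d/np.linalg.norm(d)
    def res(p):
        u=p[0];a=p[1];ax=np.array([np.cos(a),np.sin(a),0]);c=cam*[1,1,0]+np.array([-np.sin(a)*u,np.cos(a)*u,45]);o=[]
        for uv in far+near:
            n=np.cross(dr(uv),ax);o.append(abs((c-cam)@n)/np.linalg.norm(n)-45)
        return o
    r=least_squares(res,[0.,.2]);u,a=r.x;ax=np.array([np.cos(a),np.sin(a),0]);c=cam*[1,1,0]+np.array([-np.sin(a)*u,np.cos(a)*u,45])
    print(f,'yaw',a,'res',np.round(r.fun,1))
    for uv in(seam,end):
        d=dr(uv);o=cam-c;dp=d-(d@ax)*ax;op=o-(o@ax)*ax;A=dp@dp;B=op@dp;C=op@op-45**2;t=(-B-np.sqrt(max(B*B-A*C,0)))/A
        s=(o+t*d)@ax;print(uv,'s',s,'pt',c+s*ax)
    return w,c,ax
an('w1.pkl',[(225,38),(300,38),(345,41),(395,46)],[(230,173),(300,178),(420,185)],(207,110),(437,90))
w,c,ax=an('w4.pkl',[(170,60),(307,56),(400,62),(480,73)],[(150,312),(295,329),(400,334),(465,334)],(95,190),(601,190))
a=fray(w,106,76,0);b=fray(w,552,85,0);print('line',a,b,np.linalg.norm(a-b),(a+b)/2,np.arctan2(*(b-a)[[1,0]]))
E
```

```text
w1.pkl yaw 0.17220661801567763 res [-0.2 -0.2 -0.4 -0.4 -0.9  0.4 -0.7]
(207, 110) s -63.078290150756445 pt [ 496.20558747 -124.3838999    45.        ]
(437, 90) s 59.05739680231171 pt [ 616.5347712  -103.45512619   45.        ]
w4.pkl yaw 0.17750892753050818 res [-0.8 -0.4  0.   0.5 -1.2 -0.   0.2  0.2]
(95, 190) s -55.27495774046889 pt [473.73772636  -2.65824184  45.        ]
(601, 190) s 74.36421249163 pt [601.33982645  20.23320878  45.        ]
line [411.76642192  34.18560999   0.        ] [627.37766282  81.91092215   0.        ] 220.83005370536003 [519.57204237  58.04826607   0.        ] 0.2178365725372779
```

```bash
python3 -m jog '[{"delta_pos":[-0.7,3,0],"angular":[0,0,-0.002],"fingers":1},{"delta_pos":[-1.4,6,0],"angular":[0,0,-0.004],"fingers":1},{"delta_pos":[-2.1,9,0],"angular":[0,0,-0.006],"fingers":1},{"delta_pos":[-2.8,12,0],"angular":[0,0,-0.008],"fingers":1},{"delta_pos":[-3.4,15,0],"angular":[0,0,-0.01],"fingers":1},{"delta_pos":[-4.1,18,0],"angular":[0,0,-0.012],"fingers":1},{"delta_pos":[-4.7,21,0],"angular":[0,0,-0.014],"fingers":1},{"delta_pos":[-5.4,24,0],"angular":[0,0,-0.014],"fingers":1},{"delta_pos":[-6,27,0],"angular":[0,0,-0.014],"fingers":1},{"delta_pos":[-6.7,30,0],"angular":[0,0,-0.014],"fingers":1}]'
python3 -m jog '[{"delta_pos":[-0.4,2,0],"angular":[0,0,0],"fingers":1},{"delta_pos":[-0.9,4,0],"angular":[0,0,0],"fingers":1},{"delta_pos":[-1.3,6,0],"angular":[0,0,0],"fingers":1},{"delta_pos":[-1.8,8,0],"angular":[0,0,0],"fingers":1},{"delta_pos":[-2.1,9.5,0],"angular":[0,0,0],"fingers":1},{"delta_pos":[-2.4,11,0],"angular":[0,0,0],"fingers":1},{"delta_pos":[-2.4,11,0],"angular":[0,0,0],"fingers":1}]'
python3 -m jog '[{"delta_pos":[-0.2,1,0],"angular":[0,0,0],"fingers":1},{"delta_pos":[-0.4,2,0],"angular":[0,0,0],"fingers":1},{"delta_pos":[-0.4,2,0],"angular":[0,0,0],"fingers":1}]'
```

```text
time_s: 11.5
eef_pos: [536.2, -19.5, 41.3]
ee_rot: [-0.0, 0.625, 0.781, 0.0]
force: [0.9, -0.5, -0.2]
grip_width: 1.0
grip_force: 0.0
time_s: 12.38
eef_pos: [533.8, -8.6, 41.3]
ee_rot: [-0.0, 0.625, 0.781, -0.0]
force: [-0.4, -0.6, -0.4]
grip_width: 0.999
grip_force: 0.0
time_s: 12.75
eef_pos: [533.4, -6.7, 41.3]
ee_rot: [-0.0, 0.625, 0.781, -0.0]
force: [0.1, -0.7, 0.1]
grip_width: 1.002
grip_force: 0.0
```

```bash
for i in 1 2 3; do python3 -m jog '[{"delta_pos":[-0.2,1,0],"angular":[0,0,0],"fingers":1},{"delta_pos":[-0.4,2,0],"angular":[0,0,0],"fingers":1},{"delta_pos":[-0.4,2,0],"angular":[0,0,0],"fingers":1}]' | egrep "pos|^force"; done
```

```text
eef_pos: [533.0, -4.6, 41.3]
force: [-0.0, -0.6, -0.4]
eef_pos: [532.7, -2.6, 41.3]
force: [0.2, -0.3, -0.0]
eef_pos: [532.2, -0.6, 41.3]
force: [0.2, -0.4, -0.3]
```

```bash
python3 -m jog '[{"delta_pos":[-0.1,0.5,0],"angular":[0,0,0],"fingers":1},{"delta_pos":[-0.2,1,0],"angular":[0,0,0],"fingers":1},{"delta_pos":[-0.2,1,0],"angular":[0,0,0],"fingers":1}]' | egrep "pos|^force"
python3 -m jog '[{"delta_pos":[-0.1,0.5,0],"angular":[0,0,0],"fingers":1},{"delta_pos":[-0.2,1,0],"angular":[0,0,0],"fingers":1},{"delta_pos":[-0.2,1,0],"angular":[0,0,0],"fingers":1}]' | egrep "pos|^force"
```

```text
eef_pos: [532.0, 0.3, 41.3]
force: [0.1, 0.1, -0.7]
eef_pos: [531.8, 1.3, 41.3]
force: [-0.3, -1.3, -0.2]
```

```bash
python3 -m jog '[{"delta_pos":[-0.1,0.5,0],"angular":[0,0,0],"fingers":1},{"delta_pos":[-0.2,1,0],"angular":[0,0,0],"fingers":1},{"delta_pos":[-0.2,1,0],"angular":[0,0,0],"fingers":1}]' | egrep "pos|^force"
```

```text
eef_pos: [531.7, 2.3, 41.3]
force: [-0.3, 0.1, 0.2]
```

```bash
python3 -m jog '[{"delta_pos":[-0.1,0.5,0],"angular":[0,0,0],"fingers":1},{"delta_pos":[-0.2,1,0],"angular":[0,0,0],"fingers":1},{"delta_pos":[-0.2,1,0],"angular":[0,0,0],"fingers":1}]' | egrep "pos|^force"
```

```text
eef_pos: [531.6, 3.2, 41.4]
force: [0.9, -1.0, -0.6]
```

```bash
python3 -m jog '[{"delta_pos":[-0.1,0.5,0],"angular":[0,0,0],"fingers":1},{"delta_pos":[-0.2,1,0],"angular":[0,0,0],"fingers":1},{"delta_pos":[-0.2,1,0],"angular":[0,0,0],"fingers":1}]' | egrep "pos|^force"; python3 - <<'E'
from h import *
import pickle
c=cap('wrist','w5.png');pickle.dump(c,open('w5.pkl','wb'));print(ctrl.sense()['force'])
E
```

```text
eef_pos: [531.3, 4.3, 41.3]
force: [0.3, -0.6, 0.1]
[ 0.6966035  -1.7885805   0.56438071]
```

View pics/w5.png

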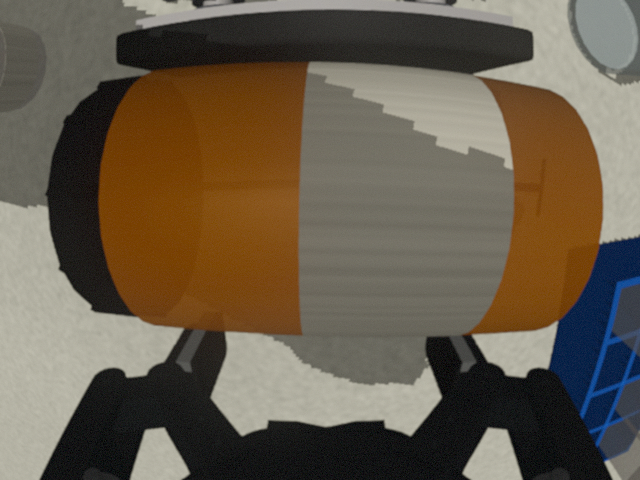

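The jar is at the pad (pad edge at row ~70, columns 117–533) and nearly square. The marked line shows through the glass at about row 188. I'll keep feeling forward.

```bash
python3 -m jog '[{"delta_pos":[-0.1,0.4,0],"angular":[0,0,0],"fingers":1},{"delta_pos":[-0.2,0.8,0],"angular":[0,0,0],"fingers":1},{"delta_pos":[-0.2,0.8,0],"angular":[0,0,0],"fingers":1}]' | egrep "pos|^force"
```

```text
eef_pos: [531.0, 5.1, 41.3]
force: [0.1, -1.3, 0.5]
```

```bash
python3 -m jog '[{"delta_pos":[-0.1,0.4,0],"angular":[0,0,0],"fingers":1},{"delta_pos":[-0.2,0.8,0],"angular":[0,0,0],"fingers":1},{"delta_pos":[-0.2,0.8,0],"angular":[0,0,0],"fingers":1}]' | egrep "pos|^force"
```

```text
eef_pos: [530.8, 5.9, 41.3]
force: [1.1, -1.0, 0.6]
```

```bash
python3 -m jog '[{"delta_pos":[-0.1,0.4,0],"angular":[0,0,0],"fingers":1},{"delta_pos":[-0.2,0.8,0],"angular":[0,0,0],"fingers":1},{"delta_pos":[-0.2,0.8,0],"angular":[0,0,0],"fingers":1}]' | egrep "pos|^force"
```

```text
eef_pos: [530.7, 6.7, 41.3]
force: [0.6, -0.6, 0.3]
```

```bash
python3 -m jog '[{"delta_pos":[-0.1,0.4,0],"angular":[0,0,0],"fingers":1},{"delta_pos":[-0.2,0.8,0],"angular":[0,0,0],"fingers":1},{"delta_pos":[-0.2,0.8,0],"angular":[0,0,0],"fingers":1}]' | egrep "pos|^force"
```

```text
eef_pos: [530.6, 7.3, 41.4]
force: [0.4, -4.1, 2.7]
```

```bash
python3 -m jog '[{"delta_pos":[-0.1,0.4,0],"angular":[0,0,0],"fingers":1},{"delta_pos":[-0.1,0.4,0],"angular":[0,0,0],"fingers":1},{"delta_pos":[-0.1,0.4,0],"angular":[0,0,0],"fingers":1}]' | egrep "time|pos|^force"
```

```text
time_s: 17.68
eef_pos: [530.6, 7.6, 41.4]
force: [1.5, -5.0, 2.7]
```

```bash
python3 -m jog '[{"delta_pos":[-0.1,0.4,0],"angular":[0,0,0],"fingers":1},{"delta_pos":[-0.1,0.4,0],"angular":[0,0,0],"fingers":1},{"delta_pos":[-0.1,0.4,0],"angular":[0,0,0],"fingers":1}]' | egrep "time|pos|^force"
```

```text
time_s: 18.05
eef_pos: [530.5, 7.9, 41.4]
force: [1.3, -5.7, 0.8]
```

```bash
python3 -m jog '[{"delta_pos":[-0.1,0.5,0],"angular":[0,0,0],"fingers":1},{"delta_pos":[-0.2,1,0],"angular":[0,0,0],"fingers":1},{"delta_pos":[-0.2,1,0],"angular":[0,0,0],"fingers":1},{"delta_pos":[-0.2,1,0],"angular":[0,0,0],"fingers":1}]' | egrep "time|pos|^force"
```

```text
time_s: 18.55
eef_pos: [530.5, 8.6, 41.4]
force: [1.8, -6.9, 0.6]
```

```bash
python3 -m jog '[{"delta_pos":[-0.1,0.5,0],"angular":[0,0,0],"fingers":1},{"delta_pos":[-0.1,0.5,0],"angular":[0,0,0],"fingers":1},{"delta_pos":[-0.1,0.5,0],"angular":[0,0,0],"fingers":1},{"delta_pos":[-0.1,0.5,0],"angular":[0,0,0],"fingers":1}]' | egrep "time|pos|^force"
```

```text
time_s: 19.05
eef_pos: [530.5, 8.9, 41.5]
force: [2.0, -9.7, 0.6]
```

```bash
python3 -m jog '[{"delta_pos":[-0.1,0.4,0],"angular":[0,0,0],"fingers":1},{"delta_pos":[-0.2,0.9,0],"angular":[0,0,0],"fingers":1},{"delta_pos":[-0.2,0.9,0],"angular":[0,0,0],"fingers":1},{"delta_pos":[-0.2,0.9,0],"angular":[0,0,0],"fingers":1}]' | egrep "time|pos|^force"
```

```text
time_s: 19.55
eef_pos: [530.4, 9.4, 41.5]
force: [3.3, -11.3, 0.2]
```

```bash
python3 - <<'E'
from h import *
import pickle
F=[]
for i in range(4): ctrl.capture('top');F.append(ctrl.sense()['force'])
c=cap('wrist','w6.png');pickle.dump(c,open('w6.pkl','wb'));print(np.round(F,1))
E
```

```text
[[  2.4 -10.6   0.2]
 [  1.8 -11.    0.2]
 [  2.5 -10.8   0.3]
 [  2.7 -10.5   0.4]]
```

View pics/w6.png

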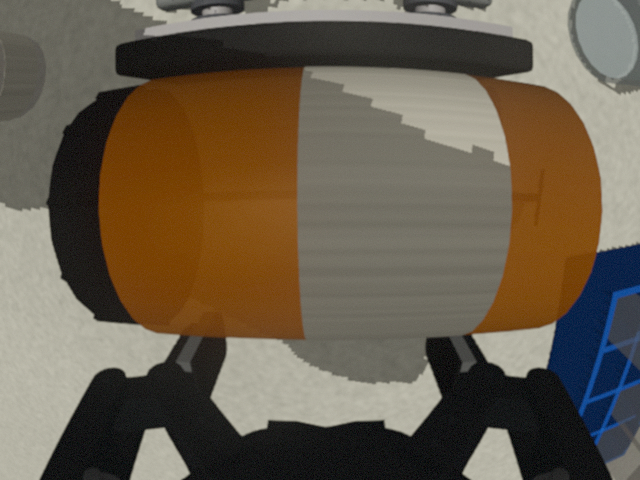

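The jar is now squared between pad and fingers at about 11 N. I'll hold it for another 1.2 s.

```bash
python3 -m jog '[{"delta_pos":[-0.1,0.3,0],"angular":[0,0,0],"fingers":1},{"delta_pos":[-0.1,0.3,0],"angular":[0,0,0],"fingers":1},{"delta_pos":[-0.1,0.3,0],"angular":[0,0,0],"fingers":1},{"delta_pos":[-0.1,0.3,0],"angular":[0,0,0],"fingers":1},{"delta_pos":[-0.1,0.3,0],"angular":[0,0,0],"fingers":1},{"delta_pos":[-0.1,0.3,0],"angular":[0,0,0],"fingers":1},{"delta_pos":[-0.1,0.3,0],"angular":[0,0,0],"fingers":1},{"delta_pos":[-0.1,0.3,0],"angular":[0,0,0],"fingers":1},{"delta_pos":[-0.1,0.3,0],"angular":[0,0,0],"fingers":1},{"delta_pos":[-0.1,0.3,0],"angular":[0,0,0],"fingers":1}]' | egrep "time|pos|^force"
python3 - <<'E'
from h import *
import pickle
from scipy.optimize import least_squares
w=pickle.load(open('w6.pkl','rb'));cam=-np.array(w['R']).T@np.array(w['t'])
def dr(uv):
    d=fray(w,*uv,0)-cam;return d/np.linalg.norm(d)
far=[(170,74),(303,67),(400,69),(470,76)];near=[(160,329),(303,338),(400,337),(475,333)]
def C(p):
    u,a=p;return cam*[1,1,0]+np.array([-np.sin(a)*u,np.cos(a)*u,45])
def res(p):
    ax=np.array([np.cos(p[1]),np.sin(p[1]),0]);o=[]
    for uv in far+near:
        n=np.cross(dr(uv),ax);o.append(abs((C(p)-cam)@n)/np.linalg.norm(n)-45)
    return o
r=least_squares(res,[0.,.2]);c=C(r.x);a=r.x[1];print('yaw',a,np.round(r.fun,1))
L=.222;d=np.array([-np.sin(L),np.cos(L)]);l=np.array([np.cos(L),np.sin(L)]);m=np.array([519.6,57.5])
# evaluate jar axis at point of line centre
ax=np.array([np.cos(a),np.sin(a)]);s=(m-c[:2])@ax;print('perp',(c[:2]+s*ax-m)@d)
E
```

```text
time_s: 21.05
eef_pos: [530.4, 9.6, 41.6]
force: [2.7, -11.8, 0.4]
yaw 0.21177147809394262 [-0.1 -0.5 -0.2 -0.2 -0.5 -0.  -0.3 -0.5]
perp 6.227915748431154
```

```bash
python3 -m jog '[{"delta_pos":[0.1,-0.3,0],"angular":[0,0,0],"fingers":1},{"delta_pos":[0.1,-0.6,0],"angular":[0,0,0],"fingers":1},{"delta_pos":[0.2,-0.9,0],"angular":[0,0,0],"fingers":1},{"delta_pos":[0.3,-1.2,0],"angular":[0,0,0],"fingers":1},{"delta_pos":[0.3,-1.5,0],"angular":[0,0,0],"fingers":1},{"delta_pos":[0.4,-1.8,0],"angular":[0,0,0],"fingers":1},{"delta_pos":[0.5,-2.1,0],"angular":[0,0,0],"fingers":1},{"delta_pos":[0.5,-2.4,0],"angular":[0,0,0],"fingers":1},{"delta_pos":[0.6,-2.7,0],"angular":[0,0,0],"fingers":1},{"delta_pos":[0.7,-3,0],"angular":[0,0,0],"fingers":1}]' | egrep "time|pos|^force"
python3 -m jog '[{"delta_pos":[0.1,-0.2,0],"angular":[0,0,0],"fingers":1},{"delta_pos":[0.1,-0.4,0],"angular":[0,0,0],"fingers":1},{"delta_pos":[0.1,-0.6,0],"angular":[0,0,0],"fingers":1},{"delta_pos":[0.2,-0.8,0],"angular":[0,0,0],"fingers":1},{"delta_pos":[0.2,-1,0],"angular":[0,0,0],"fingers":1},{"delta_pos":[0.3,-1.2,0],"angular":[0,0,0],"fingers":1},{"delta_pos":[0.3,-1.4,0],"angular":[0,0,0],"fingers":1},{"delta_pos":[0.4,-1.6,0],"angular":[0,0,0],"fingers":1},{"delta_pos":[0.4,-1.8,0],"angular":[0,0,0],"fingers":1},{"delta_pos":[0.4,-2,0],"angular":[0,0,0],"fingers":1}]' | egrep "time|pos|^force"
python3 -m jog '[{"delta_pos":[0.1,-0.3,0],"angular":[0,0,0],"fingers":1},{"delta_pos":[0.1,-0.6,0],"angular":[0,0,0],"fingers":1},{"delta_pos":[0.2,-0.9,0],"angular":[0,0,0],"fingers":1},{"delta_pos":[0.3,-1.2,0],"angular":[0,0,0],"fingers":1},{"delta_pos":[0.3,-1.5,0],"angular":[0,0,0],"fingers":1},{"delta_pos":[0.4,-1.8,0],"angular":[0,0,0],"fingers":1},{"delta_pos":[0.5,-2.1,0],"angular":[0,0,0],"fingers":1},{"delta_pos":[0.5,-2.4,0],"angular":[0,0,0],"fingers":1},{"delta_pos":[0.6,-2.7,0],"angular":[0,0,0],"fingers":1},{"delta_pos":[0.7,-3,0],"angular":[0,0,0],"fingers":1}]' | egrep "time|pos|^force"
python3 - <<'E'
from h import *
import pickle
c=cap('wrist','w7.png');pickle.dump(c,open('w7.pkl','wb'))
E
```

```text
time_s: 22.3
eef_pos: [530.4, 8.0, 41.2]
force: [1.9, -2.7, 0.5]
time_s: 23.55
eef_pos: [530.8, 6.0, 41.3]
force: [-0.8, -0.8, 0.6]
time_s: 24.8
eef_pos: [531.5, 3.0, 41.3]
force: [0.7, 0.5, -0.2]
```

View pics/w7.png

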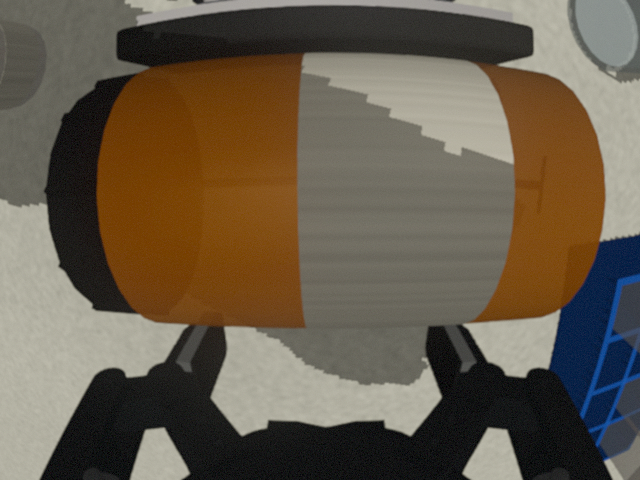

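The jar has stayed at the pad, square, and the fingers (tips at row ~325) are coming clear. I'll check its position.

```bash
cat >> h.py <<'E'
def jarfit(w,far,near,gl,gr):
    from scipy.optimize import least_squares
    cam=-np.array(w['R']).T@np.array(w['t'])
    def dr(uv):
        d=fray(w,*uv,0)-cam;return d/np.linalg.norm(d)
    def C(p): return cam*[1,1,0]+np.array([-np.sin(p[1])*p[0],np.cos(p[1])*p[0],45])
    def res(p):
        ax=np.array([np.cos(p[1]),np.sin(p[1]),0]);o=[]
        for uv in far+near:
            n=np.cross(dr(uv),ax);o.append(abs((C(p)-cam)@n)/np.linalg.norm(n)-45)
        return o
    r=least_squares(res,[0.,.2]);c=C(r.x);a=r.x[1];ax=np.array([np.cos(a),np.sin(a)])
    L=.222;d=np.array([-np.sin(L),np.cos(L)]);l=np.array([np.cos(L),np.sin(L)]);m=np.array([519.6,57.5])
    s=(m-c[:2])@ax;print('yaw err',a-L,'perp',(c[:2]+s*ax-m)@d,np.round(r.fun,1))
    for uv in(gl,gr):
        p=fray(w,*uv,45);print(uv,(p[:2]-m)@l)
E
python3 - <<'E'
from h import *
import pickle
w=pickle.load(open('w7.pkl','rb'))
jarfit(w,[(170,63),(303,53),(400,55),(480,62)],[(160,320),(303,327),(400,326),(475,321)],(98,185),(604,190))
for u in((210,184),(280,183),(530,185)):
    print('line seen',fray(w,*u,0))
E
```

```text
yaw err 0.0005919299384923582 perp 3.9358518703370744 [-0.2 -0.3 -0.3  0.  -0.5  0.   0.  -0.5]
(98, 185) -86.41970660860166
(604, 190) 114.06484570573605
line seen [466.86428419  44.03891434   0.        ]
line seen [499.55019829  51.11850689   0.        ]
line seen [620.10949438  80.25642945   0.        ]
```

The jar sits at +4 mm across the line and square to it. Now I back off and lift clear.

```bash
python3 -m jog '[{"delta_pos":[0.2,-1,0],"angular":[0,0,0],"fingers":1},{"delta_pos":[0.7,-3,0],"angular":[0,0,0],"fingers":1},{"delta_pos":[1.5,-7,0],"angular":[0,0,0],"fingers":1},{"delta_pos":[3,-14,0],"angular":[0,0,0],"fingers":1},{"delta_pos":[6,-28,0],"angular":[0,0,0],"fingers":1},{"delta_pos":[10,-45,0],"angular":[0,0,0],"fingers":1},{"delta_pos":[14,-60,10],"angular":[0,0,0],"fingers":1},{"delta_pos":[14,-60,40],"angular":[0,0,0],"fingers":1},{"delta_pos":[14,-60,80],"angular":[0,0,0],"fingers":1},{"delta_pos":[14,-60,110],"angular":[0,0,0],"fingers":1}]' | egrep "time|pos|^force"
python3 - <<'E'
from h import *
import pickle
c=cap('wrist','w8.png');pickle.dump(c,open('w8.pkl','wb'))
E
```

```text
time_s: 26.1
eef_pos: [545.9, -58.0, 153.7]
force: [-0.0, 0.6, -0.1]
```

View pics/w8.png

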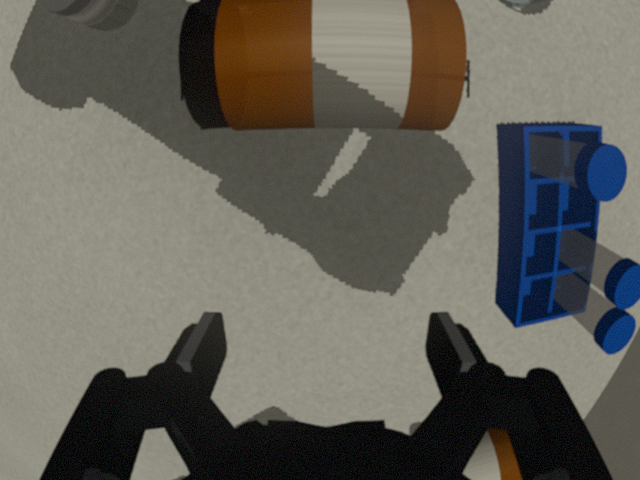

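The jar lies still next to the press, with its lower edge at row 129 and its glass in columns 215–467. The line's cross-bar shows at (468,77). One last numeric check, then hand-in.

```bash
python3 - <<'E'
from h import *
import pickle
w=pickle.load(open('w8.pkl','rb'))
m=np.array([519.6,57.5]);L=.222;l=np.array([np.cos(L),np.sin(L)]);d=np.array([-l[1],l[0]])
for p in(-4,0,4,8):
  c=m+p*d; cam=-np.array(w['R']).T@np.array(w['t'])
  # near silhouette at s: min over angle of row -> max row
  o=[]
  for s in(-40,40): o.append(max(fproj(w,np.r_[c+s*l+45*np.cos(t)*-d,45+45*np.sin(t)])[1] for t in np.linspace(-1.5,1.5,200)))
  print(p,np.round(o,1))
print('line end',fproj(w,np.r_[m+110*l,0]))
for y in(0,10,20,30):
  print(y,[np.round(fproj(w,np.r_[m+4*d+(y+e)*l,90])[0]) for e in(-65,65)])
E
```

```text
-4 [140.9 140.7]
0 [134.6 134.4]
4 [128.3 128.1]
8 [121.9 121.8]
line end [467.81361717  79.00243481]
0 [np.float64(198.0), np.float64(451.0)]
10 [np.float64(216.0), np.float64(468.0)]
20 [np.float64(235.0), np.float64(486.0)]
30 [np.float64(254.0), np.float64(502.0)]
```

```bash
python3 -c "
from rig import ctrl
print(ctrl.finish_job())"
```

```text
the job is handed in; nothing more can be done
None
```

I rolled the jar to the press, held it against the pad at about 11–12 N for over 1 s and eased it back. By my last estimate it lies square to the press, about 4 mm past the line toward the pad and 10 mm along it; the job is handed in, but no verdict came back.

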